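# Open the ratchet jaw of the kitchen's tablet holder

## Task

Open the tablet holder on the steel counter: press the red release pad on top of its sliding jaw fully down with the fingertips and, keeping it pressed, push the jaw along its bar away from the tablet until it is fully back against the end stop, then move clear. Only press and push: the tablet stays lying where it is, and the yellow cup, white dish and pink bottle are left alone.

Things in the scene. Friction and masses are not known exactly. Their poses are not given: they have to be found in the camera images.
- holder: Tablet holder fixed to the counter: white base 375 mm long, toothed bar along x, grey fixed jaw at x = -240 mm (46 mm high), grey end stop at x = +107 to +125 mm (36 mm high). Origin: at counter level on the bar's centre line, under the red pad's middle when joint jaw = 0.055. x: level, along the bar, the way the jaw opens (away from the tablet); y across; z up.
- jaw (a joint): Sliding jaw, m: 0 = nearest the tablet, 0.11 = fully back at its stop, growing along the holder's +x; starts at 0. A black carriage 90 x 90 mm, deck 38 mm high; on the tablet side a lip 44 mm high, 28 mm from the red pad's middle. Firmly locked (teeth of 9 mm pitch) unless the red pad is held pressed 4 mm or more; then it slides with about 2 N. Pad let go: locked again.
- release (a joint): How far the red pad is pressed, m: 0 = up (start), 0.006 = fully down on its stop. Springs back up when let go. About 6 N to start, 9 N fully down.
- release_top (a point): Middle of the top face of the red release pad, which is 50 mm long along the bar, 70 mm wide across it and flat; 46 mm above the counter when up, 40 mm when pressed. It rides on the jaw. Axes as holder.
- jaw_ridge (a point): Middle of the top edge, facing the red pad, of the jaw's grey cross ridge (90 mm across, 23 mm thick, top 60 mm above the counter). Its upright face is 27 mm along +x from the pad's middle: a fingertip standing on the pad and moved along +x meets it and pushes the jaw. Axes as holder.
- tablet_center (a point): Centre of the loose black tablet, 135 mm (along the bar) x 205 mm x 14 mm, 0.45 kg, lying screen up on the holder's two rubber strips; its top is 42 mm above the counter. Beside the jaw's tablet side.
- cup_center (a point): Centre, half-way up, of the loose yellow cup, 68 mm across, 70 mm high. A bystander.
- dish_center (a point): Centre, half-way up, of the loose white dish, 120 mm across, 35 mm high. A bystander.
- flask_center (a point): Centre, half-way up, of the loose pink bottle, 56 mm across, 130 mm high. A bystander.
Things that resemble listed ones, but are neither listed nor needed, are in the scene too. There is more than one size of the part that bears cup_center; the job needs the smallest. What is shaped like the part that bears flask_center but orange is not meant.

How it is judged (in metres and radians):
On the way, in this order (a step that is already met when the one before it is completed fails the run):
1. the red pad is pressed nearly fully down while the jaw is still where it started (within 6 mm) (value of joint release above 0.004 m and distance of jaw_ridge from where it was at the start of the episode below 0.006 m), for 0.1 s.
2. the jaw has been pushed back to its end stop (value of joint jaw above 0.104 m), for 0.1 s.
At the end, for the whole second after the job is handed in: The jaw stands within 6 mm of its end stop, the red pad is up again (within 2 mm), the tablet lies within 20 mm of where it was, and cup, dish and bottle stand upright within 30 mm of where they were (value of joint jaw above 0.104 m and value of joint release below 0.002 m and distance of tablet_center from where it was at the start of the episode below 0.02 m and distance of each of cup_center, dish_center, flask_center from where it was at the start of the episode below 0.03 m and angle between each of cup_center, dish_center, flask_center's own z axis and vertical below 0.3 rad); the robot touches nothing.
It fails at once if the tablet is shifted by more than 20 mm, lifted or tipped (distance of tablet_center from where it was at the start of the episode above 0.02 m or height (world z) of tablet_center above 0.046 m or angle between tablet_center's own z axis and vertical above 0.12 rad).
It fails at once if the cup, dish or bottle is shifted by more than 30 mm, lifted or knocked over (distance of any of cup_center, dish_center, flask_center from where it was at the start of the episode above 0.03 m or angle between any of cup_center, dish_center, flask_center's own z axis and vertical above 0.4 rad).
It also fails if it takes over 40 s, if anything falls off the work surface, if the arm or the gripper's body presses on something with over 40 N, if the wrist force passes 120 N, or if a joint passes its speed limit or range.

## Robot

A 6-joint arm with a two-finger parallel gripper is mounted at the origin on the work surface. World frame = base frame: x ahead of the robot, y to its left, z up, the work surface at z = 0. Lengths are in m, angles in degrees, forces in N, time in s.
With the tool pointing down it reaches from about 0.425 to 0.95 m from the base axis. Payload 3.5 kg.
Tool frame: the origin (TCP) lies at the very end of the fingers, on their centre line; the grasp point (between the pads) lies robot.pinch_z behind it (robot.pinch_z is the distance from the TCP to the grasp point, in m); z points along the fingers, y is the line along which they close (so a half turn about z gives the same grasp; the last joint's range is limited). The gripper opens to 85 mm and grips with 20 to 120 N. Pads are 22 mm wide; open, the fingers measure 114 mm over their backs; the gripper's body (76 mm by 85 mm) begins 54 mm behind the grasp point. The pads swing forward as they close: fully open they stand 13 mm farther back than shut.
Start: joints at [61.364, 16.404, 90.338, -0, 73.258, -8.594], TCP at [0.231, 0.634, 0.231] pointing down, gripper open.
Joint ranges: [-158.93, 158.93], [-51.34, 127.21], [12.03, 142.37], [-87.48, 267.48], [13.55, 161.25], [-162.69, 162.69]. Speed limits (degrees/s): [159.86, 159.86, 180, 180, 180, 180].

## Interface

Orientations are given as [roll, pitch, yaw] about the fixed x, y, z axes, in that order (R = Rz(yaw) Ry(pitch) Rx(roll)).
In Python, from rig import robot, cams, job gives the robot as it stands. Calls block until the motion is done:
- robot.movep(position, orientation): joint-space move of the TCP to a pose.
- robot.movel(position, rate=0.15, attitude=None): straight line of the TCP; attitude=None keeps the orientation; rate is the mean speed in m/s.
- robot.move_joints(angles): joint-space move.
- robot.set_gripper(opening, force=None): finger opening in m; force is the grip in N (None keeps the last); returns when the fingers have stopped.
- robot.wait(seconds).
- robot.solve_ik(position, orientation): joint angles nearest the present ones, or None.
- cams.capture(name): name is "side" or "top"; returns (picture, depth): 480x640x3 uint8, red, green, blue; 480x640 float32, m along the optical axis (not along the pixel's ray), 0 where there is no reading.
- cams.camera_params(name): a dict with "camera_matrix" (3x3 intrinsics, pixels), "D" ([k1, k2, p1, p2, k3] as OpenCV has them; the pictures are not rectified), "camera_from_world" (4x4, takes a point from world to camera coordinates). Camera axes: x right, y down, z forward; pixel columns grow to the right and rows downward; lengths in m; the calibration is good to about 2 mm. A picture is of the moment at which its call begins. camera_params takes no time and is no camera call.
A pose or a line that the arm cannot do raises robot.Unreachable and nothing moves.
- job.sign_off(): hands the job in; it is judged then, once.
Readings, each from a call of its own:
- robot.get_t(): time.
- robot.get_joint_pos(): joint angles.
- robot.get_qd(): joint speeds.
- robot.get_joint_efforts(): joint torques, N m.
- robot.get_eef_pos(): TCP position.
- robot.get_tool_rot(): TCP orientation.
- robot.get_ft_force(): force on the tool from outside, world axes, zero at the start.
- robot.get_torque(): the same for the moment, N m.
- robot.get_finger_gap(): finger opening in m.
- robot.get_gripper_force(): force on a finger pad.
Only numpy, scipy, OpenCV 4.12 (cv2) and the standard library are available. Lean on these libraries where they do the work, as an engineer would, in place of code of your own. Each camera call takes 0.05 s, during which the arm holds its last target. There are 200 camera calls.

## Working session

There is one attempt and no reset: what is moved stays moved. The work goes in short steps, each a Python script; the robot and the scene stay as the last script left them, time stands still between calls to the robot, and variables do not carry over. Pictures are saved under pics/ and viewed, at most 10 in all, crops included, and the job is handed in when it is done.

```bash
mkdir -p pics; python3 - <<'E'
from rig import robot, cams, job
import cv2,numpy as np
for n in("top","side"):
    p,d=cams.capture(n); cv2.imwrite(f"pics/{n}0.png",p[:,:,::-1]); np.savez(f"{n}0.npz",p=p,d=d)
    c=cams.camera_params(n); print(n,c["camera_matrix"],c["D"],np.round(c["camera_from_world"],4).tolist())
print(robot.get_t(),robot.pinch_z,robot.get_tool_rot(),robot.get_finger_gap())
E
```

```text
top [[489.84210706   0.         313.34305432]
 [  0.         489.84210706 236.68517451]
 [  0.           0.           1.        ]] [-0.04861564  0.          0.          0.          0.        ] [[0.0202, -0.9997, 0.0121, 0.0361], [-0.9809, -0.0221, -0.1934, 0.5892], [0.1936, -0.0079, -0.9811, 0.7995], [0.0, 0.0, 0.0, 1.0]]
side [[435.24399873   0.         323.86471338]
 [  0.         435.24399873 234.89446701]
 [  0.           0.           1.        ]] [-0.08234062  0.          0.          0.          0.        ] [[0.979, -0.2039, 0.0038, -0.5542], [-0.1317, -0.6466, -0.7513, 0.1709], [0.1556, 0.735, -0.6599, 0.6782], [0.0, 0.0, 0.0, 1.0]]
0.1 0.0187 [-1.79876873e+02 -1.67803636e-02  1.59955820e+02] 0.08559185292245933
```

View pics/top0.png

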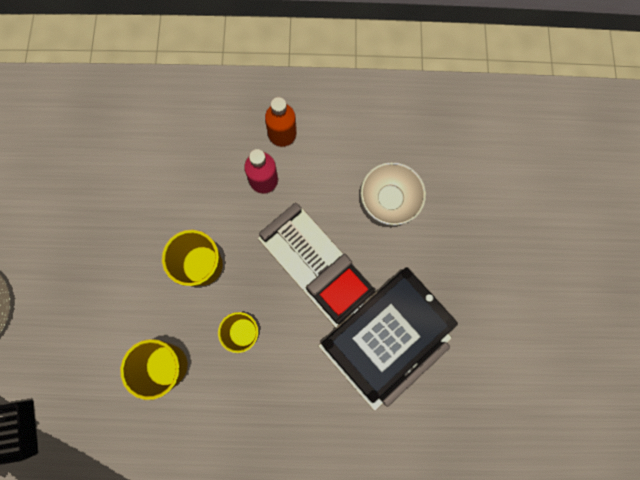

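View pics/side0.png

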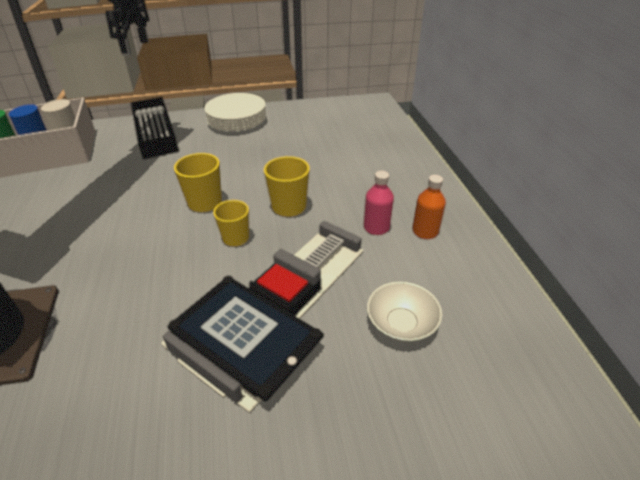

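The top view shows the red pad at (344,291), with the bar running up-left to the end stop at (281,221). The tablet is at (388,335), the small cup at (239,332), the pink bottle at (262,172) and the dish at (392,195). The side view agrees: pad (282,282), stop (340,236).

```bash
cat >h.py <<'E'
import cv2,numpy as np
from rig import robot,cams,job
def ray(n,uv,z):
    c=cams.camera_params(n);T=np.array(c["camera_from_world"]);R,t=T[:3,:3],T[:3,3]
    q=cv2.undistortPoints(np.float64(uv).reshape(-1,1,2),np.array(c["camera_matrix"]),np.array(c["D"]))[:,0]
    d=np.c_[q,np.ones(len(q))]@R; o=-R.T@t
    return (o+d*((z-o[2])/d[:,2])[:,None])
def mask(p,lo,hi):
    m=cv2.inRange(cv2.cvtColor(p,cv2.COLOR_RGB2HSV),lo,hi)
    return cv2.findContours(m,cv2.RETR_EXTERNAL,cv2.CHAIN_APPROX_NONE)[0]
def pad(n,p,z=.046):
    cs=mask(p,(0,200,150),(4,255,255))+mask(p,(176,200,150),(180,255,255))
    c=max(cs,key=cv2.contourArea)
    w=ray(n,c.reshape(-1,2),z)[:,:2]
    (cx,cy),s,a=cv2.minAreaRect((w*1000).astype(np.float32))
    return np.array([cx,cy])/1000,s,a,c.reshape(-1,2).mean(0)
E
python3 - <<'E'
from h import *
for n in("top","side"):
    p=np.load(n+"0.npz")["p"]; print(n,pad(n,p))
print("stop",ray("top",[[281,221]],.036),ray("side",[[340,236]],.036))
print("flask",ray("top",[[258,157]],.13),ray("side",[[382,177]],.13),"cup",ray("top",[[239,332]],.035))
E
```

```text
top (array([ 0.49494415, -0.00590641]), (48.770809173583984, 68.7777328491211), 42.567928314208984, array([343.64646465, 291.52525253]))
side (array([ 0.4931489 , -0.00755846]), (48.1964111328125, 67.97779083251953), 42.97715377807617, array([281.74226804, 281.4742268 ]))
stop [[0.61998058 0.1073641  0.036     ]] [[0.61649691 0.09372971 0.036     ]]
flask [[0.70597096 0.14330857 0.13      ]] [[0.70342415 0.13534791 0.13      ]] cup [[0.4216272  0.17371915 0.035     ]]
```

```bash
python3 - <<'E'
from h import *
u=np.array([np.cos(np.radians(42.8)),np.sin(np.radians(42.8))])
c=np.array([.494,-.0067])+.010*u
robot.set_gripper(0)
best=None
for y in (42.8,-137.2):
    q=robot.solve_ik([*c,.2],[180,0,y]); print(y,q)
    if q is not None:
        k=np.abs(np.array(q)-robot.get_joint_pos()).max()
        if best is None or k<best[0]: best=(k,y)
y=best[1]
robot.movep([*c,.2],[180,0,y])
robot.movel([*c,.075],rate=.1)
print(y,robot.get_eef_pos(),robot.get_tool_rot(),robot.get_ft_force(),robot.get_t(),robot.get_finger_gap())
ims=[]
for n in("top","side"):
    p,d=cams.capture(n); x,yy=(344,291) if n=="top" else (282,275)
    ims.append(cv2.resize(p[yy-75:yy+75,x-75:x+75,::-1],None,fx=2.6,fy=2.6,interpolation=2))
cv2.imwrite("pics/near.png",np.hstack(ims))
E
```

```text
42.8 [-1.15999596e+01 -4.18763214e+00  1.16106062e+02 -2.54444375e-14
  6.80815706e+01  3.56000404e+01]
-137.2 [ -11.59995957   -4.18763214  116.1060615     0.           68.08157063
 -144.39995957]
42.8 [ 5.01990979e-01 -4.21170147e-05  7.57844675e-02] [ 1.79923385e+02 -5.51188728e-02  4.27994422e+01] [ 0.29221835 -0.46932002  0.58697855] 4.7167 0.00015986239324321111
```

View pics/near.png

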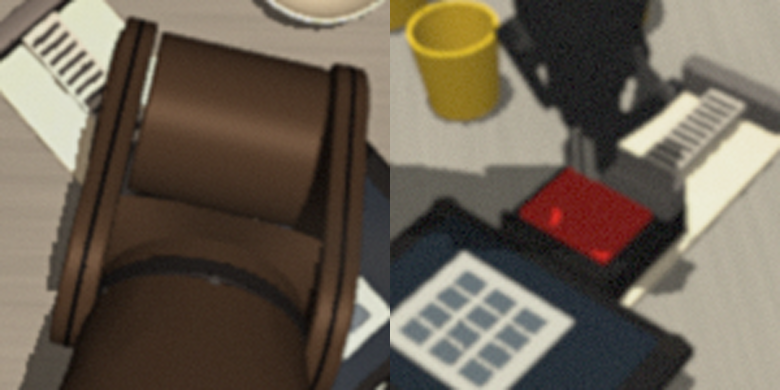

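The side crop shows the closed fingertips at about px (282,267), above the pad's ridge side. I'll check that against the commanded TCP, then press with force feedback.

```bash
python3 - <<'E'
from h import *
print("tip seen",ray("side",[[282,267]],.0757))
p=robot.get_eef_pos()
for z in (.055,.048,.046,.044,.042,.0405,.0395,.0385):
    robot.movel([p[0],p[1],z],rate=.04)
    f=robot.get_ft_force(); print(z,np.round(robot.get_eef_pos(),4),np.round(f,1))
    if f[2]>16: break
print(robot.get_t())
E
```

```text
tip seen [[ 0.49576516 -0.00474921  0.0757    ]]
0.055 [0.5019 0.     0.0548] [-0.6 -1.2 -0.4]
0.048 [0.5016 0.     0.0477] [ 0.2 -0.  -0.5]
0.046 [ 0.502  -0.      0.0461] [-0.3 -0.2  1.2]
0.044 [0.5023 0.     0.0449] [-2.1 -0.   5.7]
0.042 [0.5024 0.     0.0431] [-1.9  1.7  7.9]
0.0405 [5.025e-01 1.000e-04 4.180e-02] [-2.4  1.4  8. ]
0.0395 [5.025e-01 1.000e-04 4.090e-02] [-3.1  0.6  8.5]
0.0385 [5.026e-01 2.000e-04 4.000e-02] [-3.2  0.8  8.5]
7.2917
```

```bash
python3 - <<'E'
from h import *
u=np.array([np.cos(np.radians(42.8)),np.sin(np.radians(42.8))]); v=np.array([-u[1],u[0]])
p=np.array(robot.get_eef_pos())[:2]; z=.0372
robot.movel([*p,z],rate=.03); robot.wait(.3)
print(robot.get_eef_pos(),np.round(robot.get_ft_force(),1))
for s in list(np.arange(.01,.111,.01))+list(np.arange(.113,.13,.003)):
    robot.movel([*(p+s*u),z],rate=.05)
    f=np.array(robot.get_ft_force()); e=np.array(robot.get_eef_pos())
    print(round(s,3),"along %.4f across %.4f z %.4f"%((e[:2]-p)@u,(e[:2]-p)@v,e[2]),"F %.1f %.1f %.1f"%(f[:2]@u,f[:2]@v,f[2]))
    if abs(f[:2]@u)>25 or f[2]>40 or f[2]<6: break
print(robot.get_t())
p,d=cams.capture("side"); cv2.imwrite("pics/push.png",p[150:400,150:450,::-1].repeat(2,0).repeat(2,1))
E
```

```text
[0.50358546 0.00084957 0.03990799] [-4.4  3.6 15.2]
0.01 along 0.0118 across -0.0002 z 0.0399 F 0.5 6.1 13.6
0.02 along 0.0219 across -0.0002 z 0.0399 F 0.4 6.6 13.5
0.03 along 0.0320 across -0.0003 z 0.0400 F 0.4 5.9 12.9
0.04 along 0.0420 across -0.0003 z 0.0400 F 1.3 6.2 13.3
0.05 along 0.0520 across -0.0003 z 0.0400 F 0.9 5.6 12.6
0.06 along 0.0620 across -0.0003 z 0.0400 F 1.1 5.4 12.4
0.07 along 0.0720 across -0.0004 z 0.0400 F -0.1 4.6 12.5
0.08 along 0.0821 across -0.0004 z 0.0400 F 1.5 4.6 11.7
0.09 along 0.0921 across -0.0004 z 0.0400 F 1.3 4.2 11.2
0.1 along 0.1021 across -0.0004 z 0.0400 F 0.7 3.8 10.6
0.11 along 0.1109 across -0.0007 z 0.0399 F -3.1 2.7 12.7
0.113 along 0.1121 across -0.0007 z 0.0398 F -8.8 2.6 14.6
0.116 along 0.1147 across -0.0009 z 0.0398 F -9.2 1.5 15.7
0.119 along 0.1157 across -0.0009 z 0.0397 F -16.2 1.9 17.7
0.122 along 0.1157 across -0.0008 z 0.0397 F -25.4 1.5 24.3
12.6917
```

View pics/push.png

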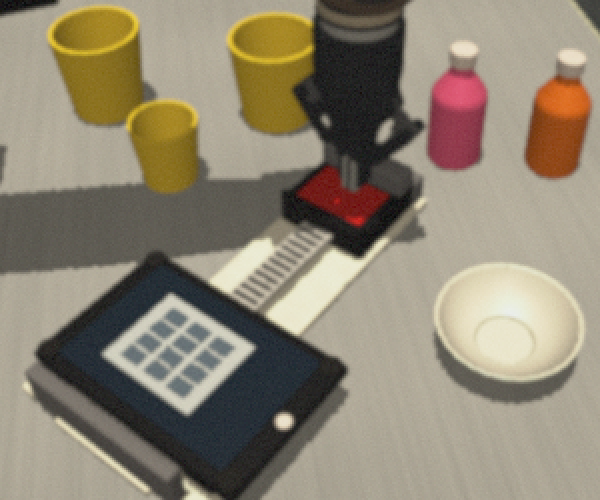

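The jaw is against the end stop: its motion stalled and the force rose. The tablet and bystanders look untouched. Next I'll lift straight up so the jaw locks at the stop.

```bash
python3 - <<'E'
from h import *
e=np.array(robot.get_eef_pos())
robot.movel([e[0],e[1],.05],rate=.04)
robot.movel([e[0],e[1],.2],rate=.1)
robot.movep([.35,.30,.30],[180,0,100])
print(robot.get_t(),np.round(robot.get_ft_force(),1))
for n in("top","side"):
    p,d=cams.capture(n); r=pad(n,p); a=pad(n,np.load(n+"0.npz")["p"])
    print(n,r,"moved",np.linalg.norm(r[0]-a[0])); cv2.imwrite(f"pics/end_{n}.png",p[:,:,::-1])
E
```

```text
16.1833 [ 0.5 -0.3  0.3]
top (array([0.57579132, 0.06823117]), (48.72638702392578, 68.83135986328125), 42.6096305847168, array([301.96969697, 244.64646465])) moved 0.10969341320440712
side (array([0.57425458, 0.06718618]), (48.22337341308594, 66.96765899658203), 42.805938720703125, array([320.5       , 245.02272727])) moved 0.11029457622456268
```

View pics/end_side.png

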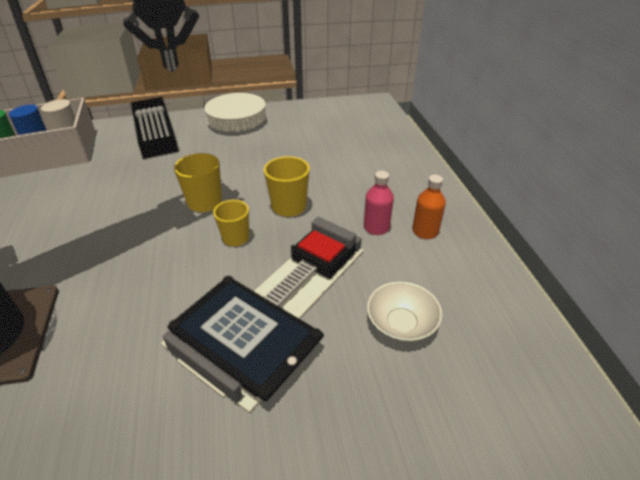

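The side view shows the jaw against the stop, with the pad at (320,245), 110 mm from its start. The tablet, small cup, dish and bottle are where they were, and the arm is clear.

```bash
python3 -c "
from rig import job
print(job.sign_off())"
```

```text
the job is handed in; nothing more can be done
None
```

The holder is open and the job is handed in at about 16 s: the red pad was pressed down, the jaw pushed about 110 mm to its end stop, and the last pictures show the tablet, cup, dish and bottle where they were and the arm clear; no verdict came back.

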